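# Put the tea caddy away and hold the strainer ready over the glass

## Task

The tea is in the pot, so get ready to pour: stand the red caddy upright and gently in the open drawer, let go, and slide the drawer fully shut. Then take the tea strainer out of its dish by the handle, carry it high over the row of things standing on the counter, and hold it level and centred about a centimetre above the rim of the tulip glass on the glass tray, touching neither glass nor tray. Finish while still holding it there, with the other glasses, the sugar bowl, the teapot and the glass on the tray left where they stand.

Things in the scene. Friction and masses are not known exactly. Their poses are not given: they have to be found in the camera images.
- caddy: Closed red plastic tea caddy, a cylinder 56 mm in diameter and 58 mm tall with a black ribbed twist cap (48 mm diameter) on top, 72 mm tall in all, about 0.2 kg, standing upright. Origin: centre of its underside, z up.
- cab: Fixed wooden counter-top drawer unit, 240 deep (x) by 210 wide (y) by 130 mm tall, with one drawer that opens along its own -x. Origin: centre of its underside, z up; its front face lies 120 mm along -x (the shut drawer's front), the carcass starts at x = -105 mm.
- cab_drawer0 (a joint): How far the drawer is pulled out, m: 0 fully shut, up to about 0.165; grows as it opens. It starts 0.135 to 0.16 open, slides with about 1 N of friction and stays where it is left.
- drawer_in (a point): Centre of the drawer's inner floor (22 mm above the counter), axes as the drawer unit, moving with the drawer. The inside is 195 mm (x) by 168 mm (y), walls 86 mm tall above this floor; 96 mm clear height under the unit's top. With the drawer open by q, the uncovered part reaches from x = -97 mm to x = q - 110 mm. The front's outer face is at x = -118 mm, its top 96 mm above this floor.
- cab_drawer0_handle (a point): Middle of the drawer's steel bar handle: an 11 mm thick, 105 mm long bar along the unit's y, its centre 35 mm in front of the drawer's front face and 92 mm above the counter; moves with the drawer.
- strainer: Steel tea strainer (90 g, flat-bottomed basket 52 mm across below, 62 mm across its rim, 24 mm deep), sitting loosely in the white dish. Origin: centre of the basket's underside, z up out of the basket. The handle points along its own -x: a light wooden bar 12 mm wide and 12 mm tall, from x = -57 to -152 mm, its centre line 45 mm above the underside, joined to the rim by a thin bent steel rod. The basket is heavier than the handle: the centre of mass lies near the basket.
- dish: Small white ceramic drip dish, 92 mm across the rim, 24 mm tall, inner floor 6 mm above its underside, in which the strainer sits. Origin: centre of its underside. Loose.
- tray: Round pale clear glass tray, 220 mm across, 10 mm thick, fixed flat on the counter. Origin: centre of its underside.
- glass_tray: The target: clear waisted tulip glass with a gilded rim and foot, 85 mm tall, 60 mm across the rim, standing alone on the glass tray (its underside 10 mm above the counter), about 0.11 kg, easily tipped. Origin: centre of its underside, z up.
- glass_tray_rim (a point): Centre of the mouth of the glass on the tray, at rim height (95 mm above the counter).
- glass_1: clear tulip glass like the one on the tray (85 mm tall, 60 mm across the rim), standing directly on the counter between the strainer and the tray or at the back; leave it alone. Origin: centre of its underside, z up
- glass_2: clear tulip glass like the one on the tray (85 mm tall, 60 mm across the rim), standing directly on the counter between the strainer and the tray or at the back; leave it alone. Origin: centre of its underside, z up
- glass_3: clear tulip glass like the one on the tray (85 mm tall, 60 mm across the rim), standing directly on the counter between the strainer and the tray or at the back; leave it alone. Origin: centre of its underside, z up
- teapot: Blue ceramic teapot with white lid, 134 mm tall, body 132 mm across, spout along its -y and handle along its +y (about 115 mm each way), at the back of the counter; leave it alone. Origin: centre of its underside.
- sugar: White lidded sugar bowl with a blue lid, 72 mm across and 72 mm tall, in the row of glasses or at the back; leave it alone. Origin: centre of its underside.
There are look-alikes about, which are no part of the job. Several things look just like the caddy: the one meant starts nearest to the robot's base.

How it is judged:
By the outcome, as a careful person would: the job done as asked, in the order asked, and still so for the second after the job is handed in, while the arm keeps its last pose, push and grip.
It also fails if it takes over 69 s, if anything falls off the work surface, if the arm or the gripper's body presses on something with over 40 N, if the wrist force passes 120 N, or if a joint passes its speed limit or range.

## Robot

A 6-joint arm with a two-finger parallel gripper is mounted at the origin on the work surface. World frame = base frame: x ahead of the robot, y to its left, z up, the work surface at z = 0. Lengths are in mm, angles in degrees, forces in N, time in s.
With the tool pointing down it reaches from about 300 to 850 mm from the base axis. Payload 4.2 kg.
Tool frame: the origin (TCP) lies between the finger pads; the fingertips stand 22 mm ahead of it and the grasp point (between the pads) lies 3 mm ahead of it; z points along the fingers, y is the direction in which the jaws open and shut (so a half turn about z gives the same grasp; the last joint's range is limited). The gripper opens to 91 mm and grips with 3 to 60 N. Pads are 32 mm wide; open, the fingers measure 118 mm over their backs; the gripper's body (76 mm by 178 mm) begins 60 mm behind the grasp point.
Start: joints at [69.786, 18.312, 89.639, -0, 72.044, -1.146], TCP at [187.849, 543.464, 235.976] pointing down, gripper open.
Joint ranges: [-177.97, 177.97], [-48.28, 115.42], [12.27, 149.76], [-77.06, 257.06], [2.81, 150.46], [-146.56, 146.56]. Speed limits (degrees/s): [147.25, 147.25, 180, 180, 180, 180].

## Interface

Orientations are given as [roll, pitch, yaw] about the fixed x, y, z axes, in that order (R = Rz(yaw) Ry(pitch) Rx(roll)).
In Python, from workcell import * gives the robot as it stands.
- The arm moves only by the shell command python3 -m jog 'ROWS' [OPENING] [FORCE]. ROWS is text: rows parted by semicolons, each of 6 numbers parted by spaces: the shift along the tool's x, y, z in units of 0.5 m (1.0 is 0.5 m), then the turn, a rotation vector about the tool's x, y, z in units of pi/2 rad (1.0 is pi/2 rad). A call has 1 to 20 rows; each row is the pose to reach, as a shift and turn from the pose measured when the call began, along the tool's axes at that moment; what a row does not reach only later rows make up. A row lasts 1/12 s, in which the tool goes at most 41.7 mm and 7.16 degrees, less where a joint would pass 70% of its speed; a pose out of reach is approached as far as the arm can. A call with a number of a shift or a turn outside -1 to 1 is refused whole. A call with a gripper value outside its range is refused whole. OPENING is the opening, from -1 (shut) to 1 (fully open), set as the call begins (- or left out, the last holds). The fingers move at their own pace and stop on an object; FORCE is the grip in N (left out, the last holds). Time passes only in rows, so rows that repeat a pose let the fingers close. It gives the time, the measured TCP pose, the force and the opening at its end, in the units of the state.
- state(): the state, without advancing time (a new reading comes with each control period).
- grab_frame(name): name is "scene" or "top" or "wrist"; returns the picture (480x640x3 uint8, red, green, blue); there is no depth.
- calibration(name): a dict with "mtx" (3x3 intrinsics, pixels), "rvec" (rotation vector, rad) and "tvec" (3), from world to camera coordinates, as OpenCV has them. Camera axes: x right, y down, z forward; pixel columns grow to the right and rows downward; lengths in mm; the calibration is good to about 2 mm. A picture is of the moment at which its call begins: read the wrist's pose just before it. calibration takes no time and is no camera call; for the wrist camera it gives the pose at the moment of the call.
- job_done(): hands the job in, once; it reports no verdict.
Trained networks look in the newest picture that a camera, given by its name, has taken for a name from the list of things; names that differ only in an ending like _2 or _b are one class to them, and where a whole thing is asked for, a point or a joint stands for the part that bears it (a point fixed in the world has none). Each returns a list of dicts, best first, with "confidence" (0 to 1); they miss things now and then, are a little off and sometimes report something else, mostly with a low value. They report only what shows in the picture. A call takes as long as a camera call. They do not tell look-alikes from the thing itself.
- spot_in(query, camera): "rect" ([left, top, right, bottom] in pixels, round what is visible of it).
- tip_of(query, camera): "location" ([column, row] in pixels: a listed point, or the origin of a listed thing).
The state is a dict: "time_s": time; "qpos": joint angles; "qvel": joint speeds; "effort": joint torques, N m; "ee_pos": TCP position; "ee_rot": TCP orientation; "force": force on the tool from outside, world axes, zero at the start; "torque": the same for the moment, N m; "gripper_width": finger opening in mm.
Only numpy, scipy, OpenCV 4.12 (cv2) and the standard library are available. Lean on these libraries where they do the work, as an engineer would, in place of code of your own. Each camera call takes 0.05 s, during which the arm holds its last target. There are 200 camera calls.

## Working session

There is one attempt and no reset: what is moved stays moved. The work goes in short steps, Python scripts to look and compute and a shell command to move; the robot and the scene stay as the last step left them, time stands still between calls to the robot, and variables do not carry over. Pictures are saved under pics/ and viewed, about 8 in all and at most 12, crops included, and the job is handed in when it is done.

```bash
mkdir -p pics
cat > h.py <<'E'
from workcell import *
import numpy as np, cv2
from scipy.spatial.transform import Rotation as R
def ray(cam,px):
    c=calibration(cam);M=np.array(c["mtx"],float)
    Rm=cv2.Rodrigues(np.array(c["rvec"],float))[0];t=np.array(c["tvec"],float).ravel()
    d=Rm.T@np.linalg.inv(M)@np.array([px[0],px[1],1.]);o=-Rm.T@t
    return o,d/np.linalg.norm(d)
def onz(cam,px,z):
    o,d=ray(cam,px);return o+d*(z-o[2])/d[2]
def proj(cam,P):
    c=calibration(cam)
    return cv2.projectPoints(np.array(P,float).reshape(-1,3),np.array(c["rvec"],float),np.array(c["tvec"],float),np.array(c["mtx"],float),None)[0].reshape(-1,2)
def tri(c1,p1,c2,p2):
    o1,d1=ray(c1,p1);o2,d2=ray(c2,p2)
    A=np.stack([d1,-d2],1);s=np.linalg.lstsq(A,o2-o1,rcond=None)[0]
    a=o1+s[0]*d1;b=o2+s[1]*d2;return (a+b)/2,np.linalg.norm(a-b)
def save(cam,name):
    f=grab_frame(cam);cv2.imwrite("pics/"+name+".png",f[:,:,::-1]);return f
E
ls
python3 - <<'E'
from h import *
s=state();print({k:np.round(v,3) for k,v in s.items()})
for c in("scene","top"):
    save(c,c+"0");print(c,np.round(ray(c,(320,240)),2))
    for q in("caddy","cab","drawer_in","cab_drawer0_handle","strainer","dish","tray","glass_tray","glass_tray_rim","glass_1","teapot","sugar"):
        print(c,q,[(np.round(r["location"]).astype(int).tolist(),round(r["confidence"],2)) for r in tip_of(q,c)])
E
```

```text
h.py
pics
{'time_s': np.float64(0.0), 'qpos': array([69.784, 18.351, 89.706,  0.   , 72.045, -1.147]), 'qvel': array([ 0.026, -0.096,  0.048, -0.045, -0.02 , -0.029]), 'effort': array([ 2.0000e-03, -4.1246e+01, -2.3197e+01,  7.3000e-02,  4.6000e-02,
       -0.0000e+00]), 'ee_pos': array([187.703, 543.007, 235.13 ]), 'ee_rot': array([-1.79899e+02, -2.00000e-03,  1.60931e+02]), 'force': array([ 0.336,  1.363, -0.587]), 'torque': array([-0.106, -0.014, -0.   ]), 'gripper_width': np.float64(91.525)}
scene [[ 1.13843e+03  5.51740e+02  7.35920e+02]
 [-5.20000e-01 -5.60000e-01 -6.40000e-01]]
scene caddy [([414, 283], 0.98), ([379, 241], 0.82), ([360, 310], 0.76)]
scene cab [([399, 393], 0.68), ([377, 243], 0.23)]
scene drawer_in [([456, 333], 0.9)]
scene cab_drawer0_handle [([504, 277], 0.91), ([266, 184], 0.53)]
scene strainer [([316, 287], 0.73)]
scene dish [([315, 282], 0.8)]
scene tray [([266, 186], 0.95)]
scene glass_tray [([264, 187], 0.82)]
scene glass_tray_rim [([263, 162], 0.92)]
scene glass_1 [([292, 332], 0.92), ([335, 210], 0.86), ([271, 240], 0.82)]
scene teapot [([231, 274], 0.58), ([275, 240], 0.39)]
scene sugar [([309, 229], 0.7)]
top [[ 4.18780e+02 -2.60100e+01  1.08818e+03]
 [ 1.80000e-01  3.00000e-02 -9.80000e-01]]
top caddy [([244, 296], 0.97), ([279, 278], 0.76), ([262, 231], 0.75), ([313, 313], 0.57)]
top cab [([190, 194], 0.72)]
top drawer_in [([182, 258], 0.79)]
top cab_drawer0_handle [([163, 323], 0.88)]
top strainer [([315, 226], 0.92)]
top dish [([314, 223], 0.83), ([163, 323], 0.26)]
top tray [([477, 296], 0.73)]
top glass_tray [([485, 293], 0.66)]
top glass_tray_rim [([495, 289], 0.88)]
top glass_1 [([389, 328], 0.79), ([394, 234], 0.75), ([290, 171], 0.69)]
top teapot [([376, 178], 0.94)]
top sugar [([381, 278], 0.76)]
```

View pics/scene0.png

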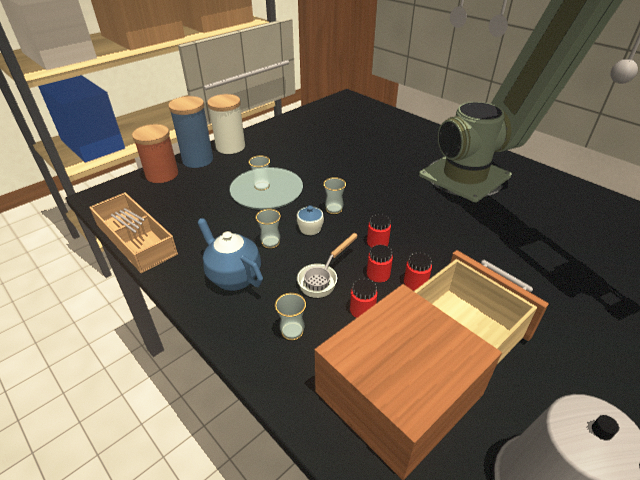

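View pics/top0.png

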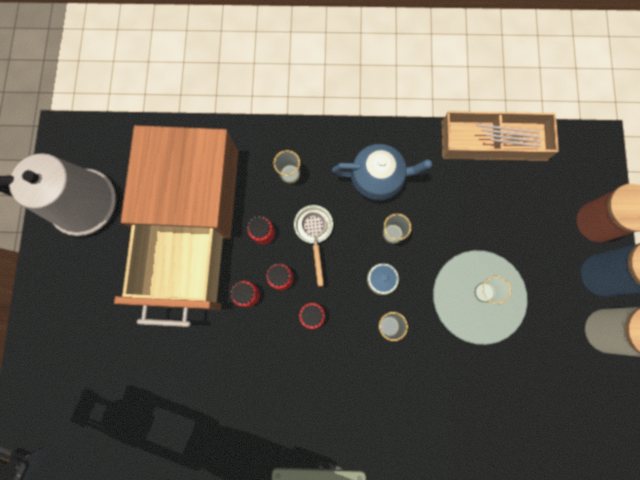

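Run:
```python
from h import *
r=lambda x:np.round(x,1).tolist()
for p in((244,296),(279,278),(262,231),(313,313)):print("caddy top",r(onz("top",p,0)))
for p in((414,283),(379,241),(360,310)):print("caddy sc",r(onz("scene",p,0)))
def both(n,a,b):
    t,e=tri("scene",a,"top",b);print(n,r(t),round(e,1))
both("cab",(399,393),(190,194));both("din",(456,333),(182,258));both("handle",(504,277),(163,323))
both("str",(316,287),(315,226));both("dish",(315,282),(314,223));both("tray",(266,186),(477,296));both("gt",(264,187),(485,293));both("rim",(263,162),(495,289))
for p in((389,328),(394,234),(290,171)):print("g top",r(onz("top",p,0)))
for p in((292,332),(335,210),(271,240)):print("g sc",r(onz("scene",p,0)))
both("teapot",(231,274),(376,178));both("sugar",(309,229),(381,278))
```

```text
caddy top [479.3, 186.8, 0.0]
caddy top [524.2, 105.2, 0.0]
caddy top [638.2, 152.0, 0.0]
caddy top [443.4, 21.2, 0.0]
caddy sc [487.6, 179.4, 0.0]
caddy sc [431.6, 24.0, 0.0]
caddy sc [639.3, 148.9, 0.0]
cab [730.8, 335.4, -4.0] 5.5
din [562.8, 335.2, 25.9] 2.8
handle [412.8, 341.7, 85.8] 3.1
str [655.3, 23.8, -10.6] 1.5
dish [658.8, 25.1, 9.4] 0.4
tray [493.4, -363.6, 12.6] 4.5
gt [496.9, -380.1, 4.7] 8.5
rim [498.6, -371.5, 94.7] 10.5
g top [413.2, -157.9, 0.0]
g top [637.9, -170.1, 0.0]
g top [793.1, 89.6, 0.0]
g sc [786.6, 92.2, 0.0]
g sc [418.5, -150.3, 0.0]
g sc [631.6, -171.9, 0.0]
teapot [780.6, -128.2, 6.9] 9.2
sugar [529.5, -138.3, -0.2] 1.5
```

The target caddy is the one nearest the base: top (313,313), scene (379,241), at about (438, 22). The other three red ones are farther off. The drawer unit is at about (731, 335), and the strainer in its dish is at (657, 25) with its handle pointing toward the base. The tray glass is at about (498, -372). The row of glass, sugar bowl and glass stands at y ≈ -155.

```bash
cat >> h.py <<'E'
def row(pos,yaw,rp=(180,0)):
    s=state();R0=R.from_euler("xyz",s["ee_rot"],degrees=True)
    R1=R.from_euler("xyz",[rp[0],rp[1],yaw],degrees=True)
    d=R0.inv().apply(np.array(pos)-s["ee_pos"])
    print("ROW",np.round(d/500,4).tolist(),np.round((R0.inv()*R1).as_rotvec()/(np.pi/2),4).tolist(),
      "dist",round(np.linalg.norm(d)),"rows",round(max(np.linalg.norm(d)/41.7,np.degrees((R0.inv()*R1).magnitude())/7.16),1))
E
python3 - <<'E'
from h import *
row((400,22,270),180)
r=lambda x:np.round(x,1).tolist()
print("strainer handle tip",r(onz("top",(321,285),51)),r(onz("scene",(355,236),51)))
print("cab top corners",[r(onz("top",p,130)) for p in((134,126),(226,131),(122,222),(217,229))])
print("drawer front top corners outer",[r(onz("top",p,118)) for p in((116,304),(220,309))])
print("handle ends",[r(onz("top",p,92)) for p in((137,321),(190,325))])
E
```

```text
ROW [-0.7417, -0.8471, -0.0681] [0.0001, 0.0, -0.2119] dist 564 rows 13.5
strainer handle tip [505.6, 2.7, 51.0] [508.6, 7.9, 51.0]
cab top corners [[847.5, 433.1, 130.0], [839.5, 223.7, 130.0], [625.0, 436.0, 130.0], [614.2, 228.2, 130.0]]
drawer front top corners outer [[449.3, 435.1, 118.0], [444.2, 212.9, 118.0]]
handle ends [[414.8, 397.7, 92.0], [409.2, 281.9, 92.0]]
```

```bash
L="-0.742 -0.847 -0.068 0 0 -0.21"; python3 -m jog '-0.742 -0.847 -0.068 0 0 -0.21;-0.742 -0.847 -0.068 0 0 -0.21;-0.742 -0.847 -0.068 0 0 -0.21;-0.742 -0.847 -0.068 0 0 -0.21;-0.742 -0.847 -0.068 0 0 -0.21;-0.742 -0.847 -0.068 0 0 -0.21;-0.742 -0.847 -0.068 0 0 -0.21;-0.742 -0.847 -0.068 0 0 -0.21;-0.742 -0.847 -0.068 0 0 -0.21;-0.742 -0.847 -0.068 0 0 -0.21;-0.742 -0.847 -0.068 0 0 -0.21;-0.742 -0.847 -0.068 0 0 -0.21;-0.742 -0.847 -0.068 0 0 -0.21;-0.742 -0.847 -0.068 0 0 -0.21;-0.742 -0.847 -0.068 0 0 -0.21;-0.742 -0.847 -0.068 0 0 -0.21' 1 20
python3 - <<'E'
from h import *
s=state();print(s["time_s"],np.round(s["ee_pos"],1),np.round(s["ee_rot"],1),np.round(s["qpos"],1))
save("wrist","w1")
r=lambda x:np.round(x,1).tolist()
for q,z in(("caddy",0),("strainer",6),("dish",0)):
    print(q,[(r(x["location"]),r(onz("wrist",x["location"],z)),round(x["confidence"],2)) for x in tip_of(q,"wrist")])
print(spot_in("caddy","wrist"))
E
```

```text
time_s: 2.63
ee_pos: [400.3, 21.3, 269.9]
ee_rot: [180.0, -0.0, 179.6]
force: [-1.4, 0.4, -0.3]
gripper_width: 91.0
2.6333 [400.3  21.3 269.9] [180.   -0.  179.6] [  1.4   1.  106.4   0.   72.7 -88.3]
caddy [([404.7, 367.9], [632.4, 151.5, 0.0], 0.91), ([433.7, 271.0], [485.7, 179.5, 0.0], 0.69), ([375.3, 297.8], [523.7, 104.8, 0.0], 0.59)]
strainer [([318.6, 383.9], [654.0, 29.7, 6.0], 0.69), ([5.1, 285.9], [503.3, -380.0, 6.0], 0.53)]
dish [([322.9, 382.0], [655.7, 36.2, 0.0], 0.89), ([16.1, 278.2], [495.3, -368.7, -0.0], 0.22)]
[{'rect': [356.6, 278.7, 401.6, 308.3], 'confidence': 0.94}, {'rect': [289.9, 213.9, 340.6, 273.4], 'confidence': 0.92}, {'rect': [418.0, 248.4, 479.7, 306.7], 'confidence': 0.82}, {'rect': [490.5, 228.4, 637.6, 301.4], 'confidence': 0.54}]
```

View pics/w1.png

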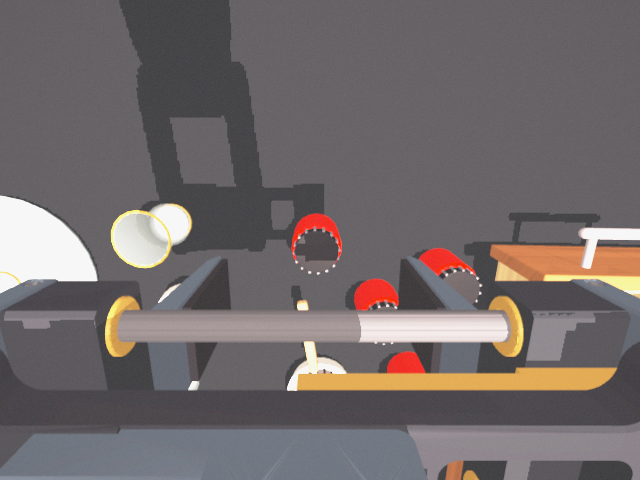

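The wrist view shows the target caddy in rect (290,214)-(341,273), between the fingers and clear of its neighbours. I'll fit the positions of the caddy, the tray glass and the dish from rects in all three cameras.

```bash
cat >> h.py <<'E'
from scipy.optimize import least_squares
def rings(p,prof):
    a=np.linspace(0,2*np.pi,60)
    return np.concatenate([np.stack([p[0]+r*np.cos(a),p[1]+r*np.sin(a),0*a+z],1) for r,z in prof])
def bb(cam,p,prof):
    q=proj(cam,rings(p,prof));return np.r_[q.min(0),q.max(0)]
CAD=[(28,0),(28,58),(24,72)];GL=[(20,10),(30,95)];DISH=[(46,24),(30,0)];TRAY=[(110,0),(110,10)]
def fit(query,cams,prof,p0,tol=15):
    obs=[]
    for c in cams:
        e=bb(c,p0,prof)
        L=[(np.abs(np.array(x["rect"])-e).mean(),x) for x in spot_in(query,c)]
        L=[x for x in L if x[0]<tol]
        if L: obs.append((c,np.array(min(L,key=lambda x:x[0])[1]["rect"])))
    if not obs: print(query,"none");return
    f=lambda p:np.concatenate([bb(c,p,prof)-o for c,o in obs])
    s=least_squares(f,p0,loss="soft_l1",diff_step=1e-4)
    print(query,np.round(s.x,1),[(c,np.round(bb(c,s.x,prof)-o,1).tolist()) for c,o in obs]);return s.x
E
python3 - <<'E'
from h import *
grab_frame("top");grab_frame("scene")
fit("caddy",["wrist"],CAD,(438,22))
fit("caddy",["top","scene"],CAD,(438,22))
fit("caddy",["top","scene","wrist"],CAD,(438,22))
fit("glass_tray",["top","scene"],GL,(495,-375))
fit("dish",["top","scene"],DISH,(657,25))
fit("tray",["top","scene"],TRAY,(493,-364))
c=calibration("wrist");print(np.round(ray("wrist",(320,240)),2))
E
```

```text
caddy [437.4  24.4] [('wrist', [0.1, -0.3, -0.1, 0.3])]
caddy [436.3  19.5] [('scene', [1.1, -0.5, -1.0, 0.5])]
caddy [437.6  23.5] [('scene', [1.9, 0.4, -0.1, 1.5]), ('wrist', [-0.2, -0.3, -0.3, 0.3])]
glass_tray [ 501.8 -379. ] [('top', [0.5, 1.3, -1.9, -0.4]), ('scene', [-3.2, 0.6, 0.1, -2.0])]
dish [653.6  31.2] [('top', [-1.5, 3.1, -5.5, -0.7]), ('scene', [-1.4, -0.5, -0.8, -5.8])]
tray [ 491.  -376.4] [('top', [-0.4, -0.1, 0.4, 0.1])]
[[ 3.2554e+02  2.2390e+01  4.1893e+02]
 [ 2.7000e-01  2.0000e-02 -9.6000e-01]]
```

```bash
python3 -m jog '-0.074 0.005 0.1 0 0 0;-0.074 0.005 0.15 0 0 0;-0.074 0.005 0.22 0 0 0;-0.074 0.005 0.28 0 0 0;-0.074 0.005 0.34 0 0 0;-0.074 0.005 0.39 0 0 0;-0.074 0.005 0.43 0 0 0;-0.074 0.005 0.45 0 0 0;-0.074 0.005 0.45 0 0 0;-0.074 0.005 0.45 0 0 0'
python3 -m jog '0 0 0 0 0 0;0 0 0 0 0 0;0 0 0 0 0 0;0 0 0 0 0 0;0 0 0 0 0 0;0 0 0 0 0 0;0 0 0 0 0 0;0 0 0 0 0 0;0 0 0 0 0 0;0 0 0 0 0 0' -1 20
python3 - <<'E'
from h import *
s=state();print(np.round(s["ee_rot"],2))
row((s["ee_pos"][0],s["ee_pos"][1],210),178)
row((525,337,210),178)
E
```

```text
time_s: 4.42
ee_pos: [437.2, 24.3, 44.7]
ee_rot: [180.0, -0.1, 179.8]
force: [0.3, 0.4, 0.4]
gripper_width: 91.5
time_s: 5.25
ee_pos: [437.4, 24.3, 45.1]
ee_rot: [-180.0, -0.0, 179.8]
force: [-0.4, -1.2, 5.8]
gripper_width: 55.5
[-1.8000e+02 -3.0000e-02  1.7982e+02]
ROW [0.0002, -0.0, -0.3299] [-0.0, -0.0003, 0.0202] dist 165 rows 4.0
ROW [-0.1731, 0.626, -0.33] [-0.0, -0.0003, 0.0202] dist 364 rows 8.7
```

```bash
python3 -m jog '0 0 -0.05 0 0 0;0 0 -0.12 0 0 0;0 0 -0.19 0 0 0;0 0 -0.26 0 0 0;-0.01 0.04 -0.31 0 0 0;-0.03 0.10 -0.33 0 0 0.005;-0.05 0.17 -0.33 0 0 0.01;-0.07 0.24 -0.33 0 0 0.02;-0.09 0.31 -0.33 0 0 0.02;-0.11 0.38 -0.33 0 0 0.02;-0.13 0.45 -0.33 0 0 0.02;-0.145 0.52 -0.33 0 0 0.02;-0.16 0.57 -0.33 0 0 0.02;-0.168 0.605 -0.33 0 0 0.02;-0.173 0.62 -0.33 0 0 0.02;-0.173 0.626 -0.33 0 0 0.02;-0.173 0.626 -0.33 0 0 0.02'
python3 - <<'E'
from h import *
s=state();print(s["ee_pos"],s["gripper_width"],np.round(s["force"],1))
f=save("wrist","w2");g=save("top","t2")
r=lambda x:np.round(x,1).tolist()
for c in("wrist","top"):
  for q,z in(("drawer_in",22),("cab_drawer0_handle",92)):
    print(c,q,[(r(x["location"]),r(onz(c,x["location"],z)),round(x["confidence"],2)) for x in tip_of(q,c)])
im=np.vstack([f,g[80:380,:,:]])[:, :, ::-1]
cv2.imwrite("pics/m2.png",cv2.resize(im,None,fx=.76,fy=.76,interpolation=cv2.INTER_AREA))
E
```

```text
time_s: 6.67
ee_pos: [524.4, 336.7, 209.1]
ee_rot: [-179.9, -0.1, 178.0]
force: [-0.3, -0.8, -2.7]
gripper_width: 55.6
[524.3997974  336.66848755 209.07268574] 55.64389352378557 [-0.3 -0.8 -2.7]
wrist drawer_in []
wrist cab_drawer0_handle []
top drawer_in [([178.7, 257.4], [565.3, 343.3, 22.0], 0.76), ([165.0, 324.5], [408.2, 361.6, 22.0], 0.29)]
top cab_drawer0_handle [([162.4, 321.8], [414.5, 342.3, 92.0], 0.83)]
```

View pics/m2.png

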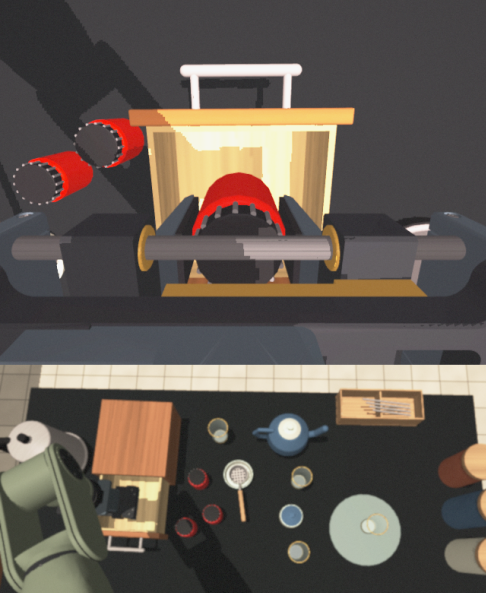

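The caddy is held centred between the drawer's side walls, and the drawer still stands open. I'll lower it next.

```bash
python3 -m jog '0 0 0.05 0 0 0;0 0 0.11 0 0 0;0 0 0.16 0 0 0;0 0 0.20 0 0 0;0 0 0.23 0 0 0;0 0 0.25 0 0 0;0 0 0.262 0 0 0;0 0 0.270 0 0 0;0 0 0.275 0 0 0;0 0 0.278 0 0 0;0 0 0.280 0 0 0;0 0 0.280 0 0 0'
python3 - <<'E'
from h import *
r=lambda x:np.round(x,1).tolist()
print(state()["ee_pos"],np.round(state()["force"],1))
E
```

```text
time_s: 7.97
ee_pos: [525.1, 336.2, 70.9]
ee_rot: [180.0, 0.0, 178.0]
force: [-0.3, 0.8, -1.7]
gripper_width: 55.5
[525.11570413 336.21043766  70.89995057] [-0.3  0.8 -1.7]
```

```bash
python3 -m jog '0 0 0.002 0 0 0;0 0 0.004 0 0 0;0 0 0.006 0 0 0;0 0 0.007 0 0 0;0 0 0.007 0 0 0;0 0 0.007 0 0 0'
```

```text
time_s: 8.47
ee_pos: [525.1, 336.2, 67.3]
ee_rot: [180.0, 0.0, 178.0]
force: [0.3, 0.1, -2.6]
gripper_width: 55.7
```

```bash
python3 -m jog '0 0 0.001 0 0 0;0 0 0.002 0 0 0;0 0 0.002 0 0 0;0 0 0.002 0 0 0'
```

```text
time_s: 8.8
ee_pos: [525.4, 336.3, 67.1]
ee_rot: [180.0, 0.1, 178.0]
force: [-1.9, -1.4, 4.4]
gripper_width: 55.6
```

Contact: the force went from -2.6 to +4.4 N. Releasing.

```bash
python3 -m jog '0 0 0 0 0 0;0 0 0 0 0 0;0 0 0 0 0 0;0 0 0 0 0 0;0 0 0 0 0 0;0 0 -0.02 0 0 0;0 0 -0.06 0 0 0;0 0 -0.11 0 0 0;0 0 -0.17 0 0 0;0 0 -0.23 0 0 0;0 0 -0.28 0 0 0;0 0 -0.28 0 0 0' 0.76
python3 - <<'E'
from h import *
r=lambda x:np.round(x,1).tolist()
f=save("wrist","w3")
for q,z in(("drawer_in",22),("cab_drawer0_handle",92),("caddy",22)):
    print(q,[(r(x["location"]),r(onz("wrist",x["location"],z)),round(x["confidence"],2)) for x in tip_of(q,"wrist")])
print("handle ends from w2",r(onz("wrist",(241,92),92)),r(onz("wrist",(395,92),92)))
row((360,339,190),178)
E
```

```text
time_s: 9.8
ee_pos: [527.7, 337.7, 214.2]
ee_rot: [179.6, 0.7, 178.0]
force: [0.3, 0.0, 1.3]
gripper_width: 80.3
drawer_in [([313.9, 255.3], [563.1, 335.7, 22.0], 0.79)]
cab_drawer0_handle [([315.6, 86.7], [411.1, 341.4, 92.0], 0.9)]
caddy [([159.4, 173.4], [472.2, 188.7, 22.0], 0.93), ([95.4, 214.4], [510.0, 118.8, 22.0], 0.78), ([157.2, 306.8], [612.6, 164.6, 22.0], 0.76), ([310.0, 214.5], [517.6, 332.2, 22.0], 0.58)]
handle ends from w2 [412.3, 287.6, 92.0] [416.2, 397.8, 92.0]
ROW [0.3291, -0.0052, 0.0326] [-0.0002, -0.0002, -0.0004] dist 165 rows 4.0
```

View pics/w3.png

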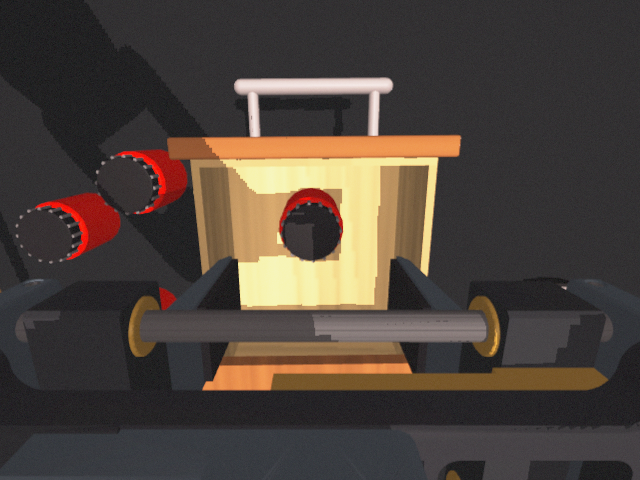

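Top of the picture: handle at (314,87). The caddy stands upright at (311,220), free inside the drawer. Next, fingers shut, I go in front of the handle.

```bash
python3 -m jog '0.08 -0.001 0 0 0 0;0.16 -0.003 0 0 0 0;0.24 -0.004 0 0 0 0;0.30 -0.005 0 0 0 0;0.33 -0.005 0.02 0 0 0;0.33 -0.005 0.08 0 0 0;0.33 -0.005 0.14 0 0 0;0.33 -0.005 0.20 0 0 0;0.33 -0.005 0.23 0 0 0;0.33 -0.005 0.248 0 0 0;0.33 -0.005 0.248 0 0 0;0.33 -0.005 0.248 0 0 0' -1 20
python3 - <<'E'
from h import *
row((390,340,90),178);row((560,334,90),178)
E
```

```text
time_s: 11.0
ee_pos: [359.4, 339.0, 82.0]
ee_rot: [-179.9, -0.1, 178.0]
force: [-0.9, -0.5, 0.2]
gripper_width: 2.9
ROW [-0.061, 0.0042, -0.0161] [-0.0007, -0.0007, -0.0004] dist 32 rows 0.8
ROW [-0.4012, 0.0043, -0.0165] [-0.0007, -0.0007, -0.0004] dist 201 rows 4.8
```

```bash
python3 -m jog '-0.02 0.004 -0.01 0 0 0;-0.036 0.004 -0.016 0 0 0;-0.046 0.004 -0.016 0 0 0;-0.054 0.004 -0.016 0 0 0;-0.060 0.004 -0.016 0 0 0;-0.066 0.004 -0.016 0 0 0;-0.073 0.004 -0.016 0 0 0;-0.081 0.004 -0.016 0 0 0;-0.09 0.004 -0.016 0 0 0;-0.10 0.004 -0.016 0 0 0;-0.112 0.004 -0.016 0 0 0;-0.125 0.004 -0.016 0 0 0;-0.14 0.004 -0.016 0 0 0;-0.155 0.004 -0.016 0 0 0;-0.17 0.004 -0.016 0 0 0;-0.185 0.004 -0.016 0 0 0;-0.20 0.004 -0.016 0 0 0;-0.215 0.004 -0.016 0 0 0;-0.23 0.004 -0.016 0 0 0;-0.245 0.004 -0.016 0 0 0'
python3 -m jog '-0.014 0 0 0 0 0;-0.028 0 0 0 0 0;-0.042 0 0 0 0 0;-0.055 0 0 0 0 0;-0.067 0 0 0 0 0;-0.078 0 0 0 0 0;-0.087 0 0 0 0 0;-0.094 0 0 0 0 0;-0.10 0 0 0 0 0;-0.104 0 0 0 0 0;-0.104 0 0 0 0 0'
```

```text
time_s: 12.67
ee_pos: [482.7, 336.6, 89.8]
ee_rot: [-179.9, -0.1, 178.0]
force: [-1.3, 1.0, 0.1]
gripper_width: 0.6
time_s: 13.58
ee_pos: [535.2, 334.6, 89.7]
ee_rot: [-179.9, -0.0, 178.0]
force: [0.4, 0.2, -0.6]
gripper_width: 0.5
```

```bash
python3 -m jog '-0.006 0 0 0 0 0;-0.012 0 0 0 0 0;-0.018 0 0 0 0 0;-0.022 0 0 0 0 0;-0.026 0 0 0 0 0;-0.028 0 0 0 0 0;-0.028 0 0 0 0 0'
python3 - <<'E'
from h import *
r=lambda x:np.round(x,1).tolist()
g=save("top","t4");s=save("scene","s4")
for c in("scene","top"):
    print(c,[(r(x["location"]),r(onz(c,x["location"],92)),round(x["confidence"],2)) for x in tip_of("cab_drawer0_handle",c)])
im=np.hstack([g[100:340,80:340],s[200:440,300:580]])[:,:,::-1]
cv2.imwrite("pics/m4.png",cv2.resize(im,None,fx=1.45,fy=1.45))
E
```

```text
time_s: 14.17
ee_pos: [549.4, 334.1, 89.7]
ee_rot: [-179.9, -0.0, 178.0]
force: [-0.7, 0.5, 0.5]
gripper_width: 0.4
scene [([462.9, 313.4], [566.4, 339.0, 92.0], 0.9)]
top [([172.6, 254.8], [561.2, 333.1, 92.0], 0.67), ([291.9, 172.6], [757.7, 75.3, 92.0], 0.26)]
```

View pics/m4.png

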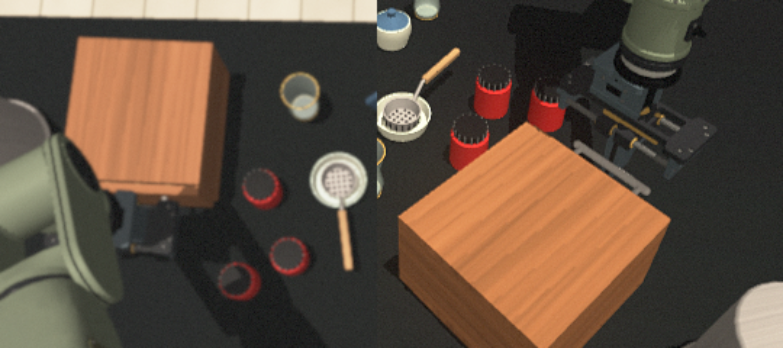

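The drawer is almost shut. I'll push on in small steps until the stop shows in the force.

```bash
python3 -m jog '-0.003 0 0 0 0 0;-0.006 0 0 0 0 0;-0.008 0 0 0 0 0;-0.010 0 0 0 0 0;-0.010 0 0 0 0 0'
```

```text
time_s: 14.78
ee_pos: [549.7, 334.0, 89.7]
ee_rot: [-179.8, -0.6, 177.9]
force: [-11.4, 0.7, 6.7]
gripper_width: 0.5
```

```bash
python3 -m jog '-0.003 0 0 0 0 0;-0.006 0 0 0 0 0;-0.008 0 0 0 0 0;-0.008 0 0 0 0 0'
```

```text
time_s: 15.12
ee_pos: [549.7, 334.0, 89.9]
ee_rot: [-179.8, -1.1, 177.9]
force: [-12.0, 1.5, 7.3]
gripper_width: 0.9
```

The stop holds at TCP x = 549.7, about where the shut handle should be, and the force rose to 12 N. So the drawer is shut. I back off and go over to the strainer.

```bash
python3 -m jog '0.04 0 0 0 0 0;0.09 0 0 0 0 0;0.12 0 -0.04 0 0 0;0.12 0 -0.12 0 0 0;0.12 0 -0.20 0 0 0;0.12 0 -0.28 0 0 0;0.12 0 -0.34 0 0 0;0.12 0 -0.34 0 0 0'
python3 - <<'E'
from h import *
row((520,15,260),188)
E
```

```text
time_s: 15.78
ee_pos: [496.5, 338.4, 269.0]
ee_rot: [179.7, -0.3, 177.9]
force: [0.9, 0.7, 0.2]
gripper_width: 0.6
ROW [-0.0711, -0.6448, 0.0145] [0.0033, -0.0032, -0.1125] dist 324 rows 7.8
```

```bash
python3 -m jog '-0.01 -0.06 0.014 0.003 -0.003 -0.03;-0.02 -0.14 0.014 0.003 -0.003 -0.06;-0.03 -0.22 0.014 0.003 -0.003 -0.09;-0.04 -0.3 0.014 0.003 -0.003 -0.112;-0.05 -0.38 0.014 0.003 -0.003 -0.112;-0.06 -0.46 0.014 0.003 -0.003 -0.112;-0.07 -0.54 0.014 0.003 -0.003 -0.112;-0.071 -0.6 0.014 0.003 -0.003 -0.112;-0.071 -0.645 0.014 0.003 -0.003 -0.112;-0.071 -0.645 0.014 0.003 -0.003 -0.112;-0.071 -0.645 0.014 0.003 -0.003 -0.112;-0.071 -0.645 0.014 0.003 -0.003 -0.112' 0.1
python3 - <<'E'
from h import *
r=lambda x:np.round(x,1).tolist()
print(r(state()["ee_pos"]),r(state()["ee_rot"]))
f=save("wrist","w5");g=save("top","t5");s=save("scene","s5")
for c in("wrist","top","scene"):
    print(c,[(r(x["location"]),r(onz(c,x["location"],6)),round(x["confidence"],2)) for x in tip_of("strainer",c)],[(r(x["rect"]),round(x["confidence"],2)) for x in spot_in("strainer",c)])
    print(c,"handle drawer",[(r(x["location"]),r(onz(c,x["location"],92))) for x in tip_of("cab_drawer0_handle",c)])
im=np.hstack([f[:,160:480],cv2.resize(g[190:310,270:350],(320,480),interpolation=cv2.INTER_CUBIC)])[:,:,::-1]
cv2.imwrite("pics/m5.png",im)
E
```

```text
time_s: 16.78
ee_pos: [520.2, 15.2, 260.0]
ee_rot: [179.9, 0.0, -172.1]
force: [-0.0, 0.6, -0.9]
gripper_width: 50.1
[520.2, 15.2, 260.0] [179.9, 0.0, -172.1]
wrist [([308.0, 312.0], [656.4, 27.9, 6.0], 0.61)] [([285.2, 201.1, 330.0, 312.8], 0.79)]
wrist handle drawer [([179.0, 98.0], [424.6, -115.6, 92.0])]
top [] []
top handle drawer [([170.2, 248.2], [575.9, 339.8, 92.0])]
scene [([317.5, 283.5], [655.5, 30.4, 6.0], 0.62), ([460.3, 314.3], [496.2, 308.2, 6.0], 0.35)] [([302.3, 233.9, 356.6, 293.4], 0.89), ([432.4, 297.8, 496.6, 346.4], 0.75)]
scene handle drawer [([459.1, 316.8], [578.8, 338.8, 92.0]), ([397.8, 391.6], [784.7, 358.8, 92.0])]
```

View pics/m5.png

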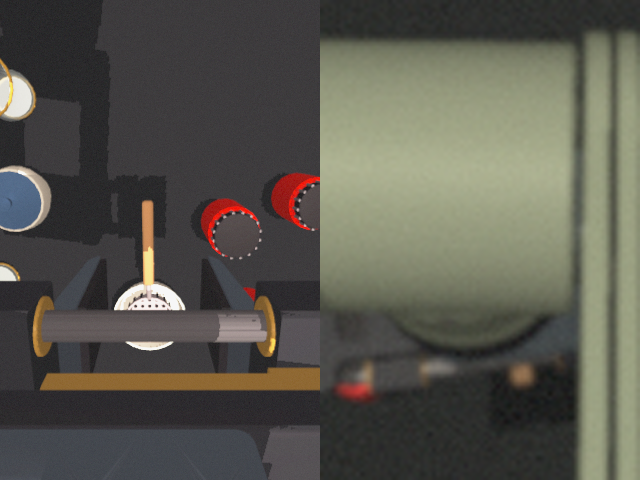

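The wrist view shows the handle from its tip at (307,201) to the rod at (309,284), and the basket at (308,312). The drawer handle now sits at about x = 577, which agrees with shut.

Run:
```python
from h import *
f=cv2.imread("pics/w5.png");h=cv2.cvtColor(f,cv2.COLOR_BGR2HSV)
m=((h[...,0]>5)&(h[...,0]<25)&(h[...,1]>70)&(h[...,2]>90)).astype(np.uint8)
m[:195]=0;m[300:]=0;m[:,:290]=0;m[:,330:]=0
pts=[]
for v in range(200,286,8):
    u=np.where(m[v])[0]
    if len(u)>4: P=onz("wrist",(u.min()/2+u.max()/2,v),57);pts.append(P);print(v,u.min(),u.max(),np.round(P,1))
P=np.array(pts);a=np.polyfit(P[:,0],P[:,1],1);yaw=np.degrees(np.arctan(a[0]));print("yaw",yaw, "y at 507",np.polyval(a,507),"y at 575",np.polyval(a,575),"y at 656",np.polyval(a,656))
v=np.where(m.sum(1)>4)[0];print(v.min(),v.max(),np.round(onz("wrist",(307,v.min()),51),1),np.round(onz("wrist",(309,v.max()),57),1))
```

```text
200 304 311 [502.7   6.2  57. ]
208 302 313 [511.    7.3  57. ]
216 302 313 [519.5   8.5  57. ]
224 302 313 [528.1   9.6  57. ]
232 302 313 [536.7  10.8  57. ]
240 302 313 [545.5  12.   57. ]
248 303 313 [554.3  13.7  57. ]
256 303 313 [563.3  15.   57. ]
264 303 314 [572.4  16.8  57. ]
272 303 314 [581.6  18.   57. ]
280 303 314 [591.   19.3  57. ]
yaw 8.594712707992317 y at 507 6.5807347550958895 y at 575 16.85834933849759 y at 656 29.100802004020196
200 284 [503.7   5.7  51. ] [595.6  20.5  57. ]
```

Run:
```python
from h import *
row((577,17.1,54),188.6)
```

```text
ROW [-0.1136, -0.0119, 0.4125] [0.0003, -0.0001, -0.0069] dist 214 rows 5.1
```

```bash
python3 -m jog '-0.06 -0.006 0.04 0 0 -0.007;-0.114 -0.012 0.10 0 0 -0.007;-0.114 -0.012 0.17 0 0 -0.007;-0.114 -0.012 0.23 0 0 -0.007;-0.114 -0.012 0.29 0 0 -0.007;-0.114 -0.012 0.34 0 0 -0.007;-0.114 -0.012 0.38 0 0 -0.007;-0.114 -0.012 0.40 0 0 -0.007;-0.114 -0.012 0.412 0 0 -0.007;-0.114 -0.012 0.412 0 0 -0.007;-0.114 -0.012 0.412 0 0 -0.007' 0.1
python3 -m jog '0 0 0 0 0 0;0 0 0 0 0 0;0 0 0 0 0 0;0 0 0 0 0 0;0 0 0 0 0 0;0 0 0 0 0 0;0 0 0 0 0 0;0 0 0 0 0 0;0 0 0 0 0 0;0 0 0 0 0 0' -1 40
```

```text
time_s: 18.3
ee_pos: [577.9, 17.1, 55.1]
ee_rot: [180.0, 0.1, -171.4]
force: [0.1, 1.0, 0.2]
gripper_width: 50.0
time_s: 19.13
ee_pos: [578.0, 17.1, 55.2]
ee_rot: [180.0, 0.1, -171.4]
force: [-0.2, -1.5, 2.1]
gripper_width: 11.9
```

```bash
python3 -m jog '0 0 -0.01 0 0 0;0 0 -0.025 0 0 0;0 0 -0.045 0 0 0;0 0 -0.07 0 0 0;0 0 -0.10 0 0 0;0 0 -0.14 0 0 0;0 0 -0.19 0 0 0;0 0 -0.24 0 0 0;0 0 -0.29 0 0 0;0 0 -0.33 0 0 0;0 0 -0.35 0 0 0;0 0 -0.35 0 0 0'
python3 - <<'E'
from h import *
r=lambda x:np.round(x,1).tolist()
print(r(state()["ee_pos"]),state()["gripper_width"])
for c in("wrist","scene"):
    grab_frame(c);print(c,[(r(x["location"]),r(onz(c,x["location"],181)),round(x["confidence"],2)) for x in tip_of("strainer",c)])
    print(c,"dish",[(r(x["location"]),r(onz(c,x["location"],0)),round(x["confidence"],2)) for x in tip_of("dish",c)])
row((360,-200,230),152)
E
```

```text
time_s: 20.13
ee_pos: [578.9, 17.0, 233.4]
ee_rot: [-180.0, 0.4, -171.4]
force: [0.1, -1.0, -0.8]
gripper_width: 11.9
[578.9, 17.0, 233.4] 11.859503793461299
wrist [([309.7, 377.2], [654.6, 26.1, 181.0], 0.83), ([178.9, 140.2], [512.9, -68.7, 181.0], 0.48)]
wrist dish []
scene [([317.3, 224.0], [655.8, 31.6, 181.0], 0.91), ([272.5, 240.6], [755.2, 9.5, 181.0], 0.43)]
scene dish [([318.8, 282.2], [646.4, 25.1, 0.0], 0.59)]
ROW [0.494, -0.3641, -0.0022] [0.0001, -0.0011, 0.4067] dist 307 rows 7.4
```

The strainer is lifted with its underside at about z = 184. I'll carry it over the row to a look-out just past the tray glass, where the wrist camera sees the glass without the strainer in the way.

Run:
```python
from h import *
row((485,-365,235),143)
```

```text
ROW [0.2962, -0.7278, -0.0128] [0.0, -0.0012, 0.5067] dist 393 rows 9.4
```

```bash
python3 -m jog '0.01 -0.02 -0.01 0 0 0.01;0.02 -0.05 -0.013 0 0 0.03;0.04 -0.1 -0.013 0 0 0.06;0.06 -0.15 -0.013 0 0 0.10;0.08 -0.2 -0.013 0 0 0.14;0.10 -0.26 -0.013 0 0 0.18;0.13 -0.32 -0.013 0 0 0.22;0.155 -0.38 -0.013 0 0 0.26;0.18 -0.44 -0.013 0 0 0.30;0.2 -0.5 -0.013 0 0 0.34;0.23 -0.56 -0.013 0 0 0.38;0.25 -0.61 -0.013 0 0 0.42;0.27 -0.66 -0.013 0 0 0.46;0.28 -0.695 -0.013 0 0 0.49;0.29 -0.715 -0.013 0 0 0.507;0.296 -0.725 -0.013 0 0 0.507;0.296 -0.728 -0.013 0 0 0.507;0.296 -0.728 -0.013 0 0 0.507;0.296 -0.728 -0.013 0 0 0.507'
python3 - <<'E'
from h import *
r=lambda x:np.round(x,1).tolist()
print(r(state()["ee_pos"]),r(state()["ee_rot"]),r(state()["qpos"]))
save("wrist","w6");grab_frame("top");grab_frame("scene")
for c in("wrist","scene","top"):
    print(c,[(r(x["location"]),r(onz(c,x["location"],95)),round(x["confidence"],2)) for x in tip_of("glass_tray_rim",c)])
    print(c,[(r(x["location"]),r(onz(c,x["location"],10)),round(x["confidence"],2)) for x in tip_of("glass_tray",c)])
    fit("glass_tray",[c],GL,(501,-378),30)
fit("glass_tray",["wrist","scene","top"],GL,(501,-378),30)
fit("tray",["wrist","scene","top"],TRAY,(493,-376),30)
E
```

```text
time_s: 22.02
ee_pos: [485.3, -364.1, 235.1]
ee_rot: [-180.0, -0.1, 143.1]
force: [0.4, -0.5, -0.2]
gripper_width: 11.9
[485.3, -364.1, 235.1] [-180.0, -0.1, 143.1] [-38.0, 21.3, 85.3, -0.0, 73.6, -91.0]
wrist [([313.3, 255.4], [502.1, -377.4, 95.0], 0.66)]
wrist [([311.8, 232.7], [501.7, -379.8, 10.0], 0.68)]
glass_tray [ 486.7 -365.2] [('wrist', [0.9, -20.5, -0.9, 1.5])]
scene [([260.7, 161.7], [500.7, -371.3, 95.0], 0.91)]
scene [([265.1, 187.6], [499.4, -364.2, 10.0], 0.81), ([232.9, 272.9], [779.2, -129.7, 10.0], 0.36)]
glass_tray [ 504.7 -371.8] [('scene', [-2.3, -0.4, 2.3, 0.3])]
top [([494.9, 290.0], [500.1, -375.2, 95.0], 0.78)]
top [([484.6, 293.0], [499.5, -380.7, 10.0], 0.93)]
glass_tray [ 504.9 -375.4] [('top', [-2.5, -4.5, 1.6, 2.8])]
glass_tray [ 498.5 -374.4] [('wrist', [1.8, -7.2, -0.8, 16.9]), ('scene', [-1.1, -1.5, 3.4, -0.8]), ('top', [-2.9, -1.6, 1.3, 5.8])]
tray [ 491.6 -369.2] [('wrist', [0.2, -1.4, -2.4, 28.0]), ('scene', [1.3, 0.8, 0.4, -3.8]), ('top', [-1.5, -1.2, 0.1, -3.3])]
```

View pics/w6.png

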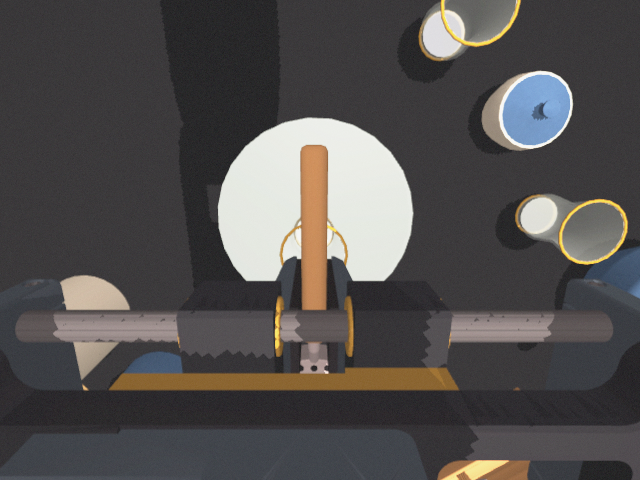

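The glass is at (314,254), partly behind the handle. I'll step sideways to see the rim whole.

```bash
python3 -m jog '-0.02 0.05 0 0 0 0;-0.04 0.10 0 0 0 0;-0.06 0.14 0 0 0 0;-0.06 0.16 0 0 0 0;-0.06 0.16 0 0 0 0;-0.06 0.16 0 0 0 0;-0.06 0.16 0 0 0 0'
python3 - <<'E'
from h import *
r=lambda x:np.round(x,1).tolist()
s=state();print(r(s["ee_pos"]),r(s["ee_rot"]))
f=save("wrist","w7")
print([(r(x["location"]),r(onz("wrist",x["location"],95)),round(x["confidence"],2)) for x in tip_of("glass_tray_rim","wrist")])
print([(r(x["location"]),r(onz("wrist",x["location"],10)),round(x["confidence"],2)) for x in tip_of("glass_tray","wrist")])
e=bb("wrist",(501,-377),[(30,95)]);print("pred rim bb",r(e))
h=cv2.cvtColor(f,cv2.COLOR_RGB2HSV);m=((h[...,0]>15)&(h[...,0]<32)&(h[...,1]>90)&(h[...,2]>110))
x0,y0,x1,y1=(e+[-12,-15,12,15]).astype(int)
mm=np.zeros_like(m);mm[y0:y1,x0:x1]=m[y0:y1,x0:x1]
v,u=np.where(mm);P=np.array([onz("wrist",(a,b),95)[:2] for a,b in zip(u,v)])
q=least_squares(lambda p:np.hypot(P[:,0]-p[0],P[:,1]-p[1])-p[2],(501,-377,30),loss="soft_l1",f_scale=.7).x
print("rim circle",r(q),len(u))
z=cv2.resize(f[max(y0-40,0):y1+40,max(x0-40,0):x1+40,::-1],None,fx=3,fy=3);cv2.imwrite("pics/c7.png",z[:600,:800])
E
```

```text
time_s: 23.5
ee_pos: [556.2, -319.8, 235.0]
ee_rot: [-179.9, -0.1, 142.9]
force: [0.2, -0.5, -1.4]
gripper_width: 11.8
[556.2, -319.8, 235.0] [-179.9, -0.1, 142.9]
[([223.9, 223.3], [502.5, -377.6, 95.0], 0.97)]
[([245.6, 204.3], [502.4, -374.4, 10.0], 0.93)]
pred rim bb [188.5, 186.8, 257.8, 254.3]
rim circle [501.6, -376.9, 29.1] 527
```

View pics/c7.png

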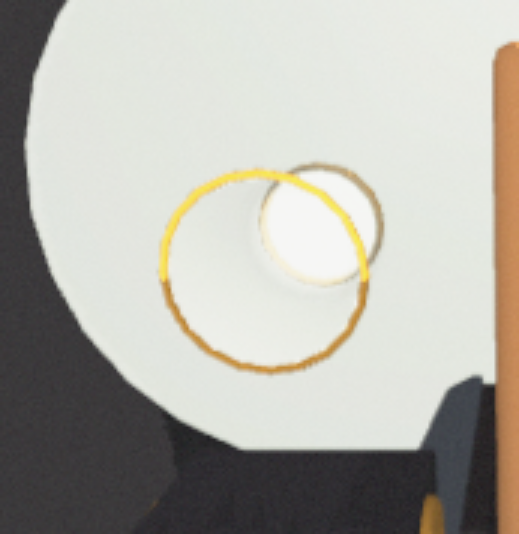

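The rim circle fits at (501.6, -376.9), and the network says (502.5, -377.6). The strainer's origin lies 76.8 mm ahead of the TCP and its underside 49.2 mm below it.

Run:
```python
from h import *
row((440.2,-330.7,215),143)
```

```text
ROW [0.1723, -0.1571, 0.0409] [-0.0006, -0.0011, -0.0011] dist 118 rows 2.8
```

```bash
python3 -m jog '0.03 -0.03 0 0 0 0;0.07 -0.065 0.01 0 0 0;0.11 -0.1 0.02 0 0 0;0.14 -0.13 0.03 0 0 0;0.16 -0.147 0.04 0 -0.001 -0.001;0.169 -0.154 0.04 0 -0.001 -0.001;0.172 -0.157 0.04 0 -0.001 -0.001;0.172 -0.157 0.04 0 -0.001 -0.001;0.172 -0.157 0.04 0 -0.001 -0.001;0.172 -0.157 0.04 0 -0.001 -0.001'
python3 - <<'E'
from h import *
r=lambda x:np.round(x,1).tolist()
s=state();print(r(s["ee_pos"]),r(s["ee_rot"]))
sc=save("scene","s8");tp=save("top","t8");save("wrist","w8")
und=s["ee_pos"][2]-49.2
d=np.array([np.cos(np.radians(s["ee_rot"][2]-180)),np.sin(np.radians(s["ee_rot"][2]-180)),0])
o=s["ee_pos"]+76.8*d;o[2]=und
print("model origin",r(o))
tip=o-152*d+[0,0,45];ne=o-57*d+[0,0,45]
for c in("scene","top"):
    print(c,"origin px",r(proj(c,o)),"tip",r(proj(c,tip)),"near",r(proj(c,ne)),[(r(x["location"]),r(onz(c,x["location"],und)),round(x["confidence"],2)) for x in tip_of("strainer",c)])
    print(r(bb(c,(o[0],o[1]),[(26,und),(31,und+24)])),[(r(x["rect"])) for x in spot_in("strainer",c)])
a=cv2.resize(sc[60:220,190:390],(600,480),interpolation=cv2.INTER_CUBIC)
for p,col in((o,(255,0,0)),(tip,(0,255,0)),(ne,(0,255,255))):
    q=(proj("scene",p)[0]-[190,60])*3;cv2.circle(a,(int(q[0]),int(q[1])),4,col,1)
q=(proj("scene",rings(o,[(31,und+24),(26,und)]))-[190,60])*3
for w in q: cv2.circle(a,(int(w[0]),int(w[1])),1,(255,0,255),-1)
cv2.imwrite("pics/c8.png",a[:,:,::-1])
row((440.2,-330.7,154.7),143)
E
```

```text
time_s: 24.48
ee_pos: [441.3, -330.9, 215.7]
ee_rot: [-180.0, 0.1, 143.0]
force: [-0.4, 0.7, -1.6]
gripper_width: 11.7
[441.3, -330.9, 215.7] [-180.0, 0.1, 143.0]
model origin [502.7, -377.1, 166.5]
scene origin px [[256.5, 138.3]] tip [[311.1, 119.9]] near [[276.0, 121.8]] [([257.0, 139.2], [504.8, -371.8, 166.5], 0.77)]
[244.1, 125.1, 267.0, 142.8] [[243.2, 121.4, 311.8, 144.6]]
top origin px [[508.3, 286.1]] tip [[471.3, 348.1]] near [[500.2, 307.8]] [([382.1, 278.6], [511.8, -123.8, 166.5], 0.72), ([508.0, 284.8], [505.3, -376.8, 166.5], 0.63)]
[495.2, 269.4, 528.8, 301.1] [[468.2, 269.4, 532.9, 349.3]]
ROW [0.0006, -0.0004, 0.1213] [-0.0006, -0.0001, 0.0001] dist 61 rows 1.5
```

View pics/c8.png

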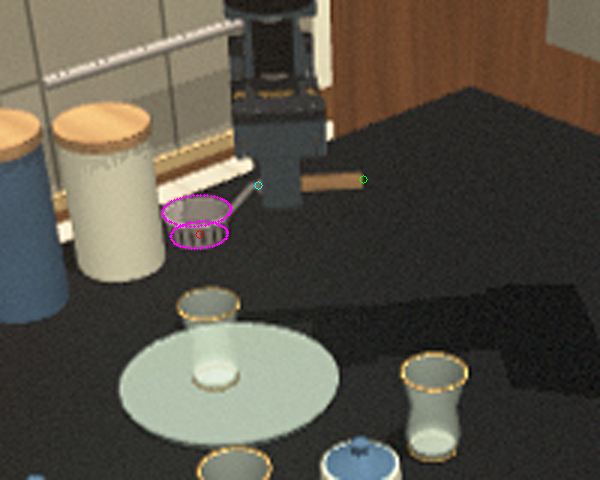

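The overlay of the modelled basket and handle matches the picture to within about a pixel, so the strainer is held level and where I think it is. I'll lower it to about 1 cm above the rim.

```bash
python3 -m jog '0 0 0.02 0 0 0;0 0 0.045 0 0 0;0 0 0.07 0 0 0;0 0 0.09 0 0 0;0 0 0.105 0 0 0;0 0 0.115 0 0 0;0 0 0.12 0 0 0;0 0 0.121 0 0 0;0 0 0.121 0 0 0;0 0 0.121 0 0 0;0 0 0.121 0 0 0;0 0 0.121 0 0 0'
python3 - <<'E'
from h import *
r=lambda x:np.round(x,1).tolist()
s=state();print(r(s["ee_pos"]),r(s["ee_rot"]),s["gripper_width"],r(s["force"]))
sc=save("scene","s9");tp=save("top","t9")
und=s["ee_pos"][2]-49.2;yw=np.radians(s["ee_rot"][2]-180)
o=s["ee_pos"]+76.8*np.array([np.cos(yw),np.sin(yw),0]);o[2]=und;print("model origin",r(o))
out=[]
for n,f,c,w in(("scene0",cv2.imread("pics/scene0.png"),"scene",(205,100,335,220)),("s9",sc[:,:,::-1],"scene",(205,100,335,220)),("t9",tp[:,:,::-1],"top",(430,240,560,360))):
    k=3 if n!="scene0" else 3
    a=cv2.resize(np.ascontiguousarray(f[w[1]:w[3],w[0]:w[2]]),None,fx=k,fy=k,interpolation=cv2.INTER_CUBIC)
    R_=[(rings((501.6,-376.9),[(30,95)]),(0,255,0))]
    if n!="scene0": R_.append((rings(o,[(31,und+24),(26,und)]),(255,0,255)))
    for P,col in R_:
        for q in (proj(c,P)-[w[0],w[1]]+.5)*k: cv2.circle(a,(int(q[0]),int(q[1])),0,col,-1)
    out.append(a)
out.append(np.zeros_like(out[0]))
cv2.imwrite("pics/c9.png",cv2.resize(np.vstack([np.hstack(out[:2]),np.hstack(out[2:])]),(650,600)))
for c in("scene","top"):
    print(c,"str",[(r(onz(c,x["location"],und)),round(x["confidence"],2)) for x in tip_of("strainer",c)],"rim",[(r(onz(c,x["location"],95)),round(x["confidence"],2)) for x in tip_of("glass_tray_rim",c)])
row((440.2,-330.7,154.2),143)
E
```

```text
time_s: 25.83
ee_pos: [440.7, -330.9, 155.3]
ee_rot: [-179.9, 0.0, 143.0]
force: [0.3, -0.1, -1.1]
gripper_width: 11.7
[440.7, -330.9, 155.3] [-179.9, 0.0, 143.0] 11.696280668917227 [0.3, -0.1, -1.1]
model origin [502.1, -377.1, 106.1]
scene str [([520.3, -365.8, 106.1], 0.96), ([828.2, 162.2, 106.1], 0.65), ([617.4, -30.4, 106.1], 0.64)] rim [([490.7, -367.9, 95.0], 0.96)]
top str [([505.4, -381.4, 106.1], 0.7)] rim [([499.9, -376.3, 95.0], 0.63)]
ROW [0.0006, -0.0003, 0.0015] [-0.0006, -0.0, 0.0] dist 1 rows 0.0
```

View pics/c9.png

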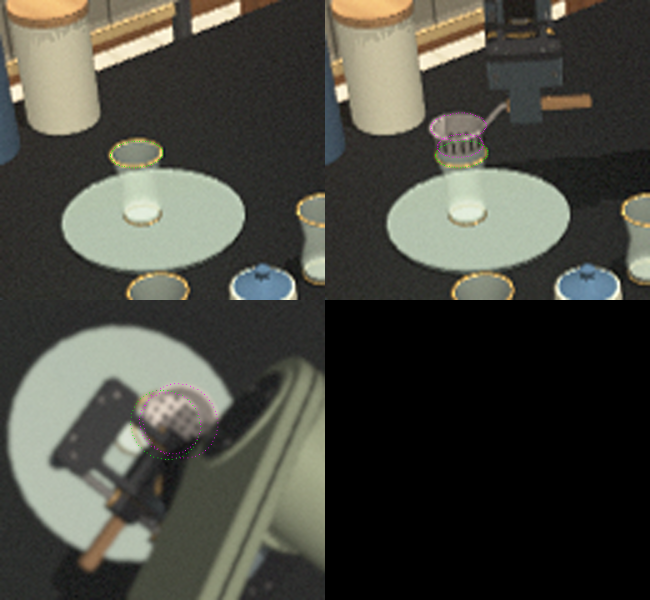

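The scene overlay shows the rim (green) and the basket (magenta) concentric, with an 11 mm gap by the model. The arm is still, at 25.8 s. I'll do a last check of the drawer and the bystanders, then hand in.

Run:
```python
from h import *
r=lambda x:np.round(x,1).tolist()
a=cv2.imread("pics/scene0.png");b=cv2.imread("pics/s9.png")
for q in("glass_1","sugar","teapot","cab_drawer0_handle"):
    print(q,[(r(x["location"]),round(x["confidence"],2)) for x in tip_of(q,"scene")])
for n,w in dict(g1=(275,290,308,342),g2=(255,207,283,250),g3=(322,176,348,214),sugar=(294,204,326,236),pot=(196,216,266,292)).items():
    A=a[w[1]:w[3],w[0]:w[2]];B=b[w[1]-6:w[3]+6,w[0]-6:w[2]+6]
    m=cv2.matchTemplate(B,A,cv2.TM_CCOEFF_NORMED);_,v,_,l=cv2.minMaxLoc(m);print(n,round(v,3),(l[0]-6,l[1]-6))
s=state();print(r(s["ee_pos"]),s["gripper_width"],s["time_s"],r(s["force"]))
print(job_done())
```

```text
glass_1 [([291.6, 332.6], 0.62), ([338.5, 205.1], 0.56), ([271.6, 240.8], 0.55)]
sugar [([313.8, 229.6], 0.55)]
teapot [([232.8, 274.4], 0.79)]
cab_drawer0_handle []
g1 0.998 (0, 0)
g2 0.998 (0, 0)
g3 0.997 (0, 0)
sugar 0.998 (0, 0)
pot 0.998 (0, 0)
[440.5, -330.7, 154.8] 11.66035398856354 26.3333 [0.3, -1.2, -0.2]
the job is handed in; nothing more can be done
None
```

I stood the caddy in the drawer and shut it. The strainer is now held level over the tulip glass on the tray. I handed the job in at 26.3 s; no verdict was reported.

- **Caddy:** I took the one nearest the base and lowered it to about 4 N of contact on the drawer floor. After release it stood upright and clear of the walls. I could not see it again once the drawer was shut.
- **Drawer:** I pushed it by its handle to a firm stop at 11–12 N, with no further travel. The networks put the handle about 7–9 mm past its expected shut position afterwards, which I took as noise. In the last check they did not find the handle at all, so the stop is the main evidence that it is shut.
- **Strainer:** I lifted it by its handle and carried it with its underside about 185 mm above the counter. By my model it is centred within about 1 mm of the fitted rim centre (501.6, -376.9), with its underside about 10.6 mm above the rim. Overlays in the scene and top views agreed.
- **Disagreement:** In the final pose the networks' readings differed from my model. The scene camera put the strainer about 20 mm off and the rim about 15 mm off. The top camera was within about 5 mm for both. I trusted the overlays and the wrist-camera circle fit.
- **Other things:** Image matching against the first picture showed the three other glasses, the sugar bowl and the teapot at zero pixel shift. The rim of the tray glass lined up with its fitted position in both the first and last pictures.

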